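Load the last tumbler and hold up the cup carrier

ROBOT

A 6-joint arm with a two-finger parallel gripper is mounted at the origin on a cart in front of the work surface, level with it; the furniture and walls round the work are solid. World frame = base frame: x ahead of the robot, y to its left, z up, the work surface at z = 0. Lengths are in m, angles in rad, forces in N, time in s.
With the tool pointing down it reaches from about 0.325 to 0.775 m from the base axis. Payload 9.3 kg.
Tool frame: the origin (TCP) lies at the very end of the fingers, on their centre line; the grasp point (between the pads) lies 19 mm behind it; z points along the fingers, y is the line along which they close (so a half turn about z gives the same grasp; the last joint's range is limited). The gripper opens to 85 mm and grips with 20 to 120 N. Pads are 22 mm wide; open, the fingers measure 114 mm over their backs; the gripper's body (76 mm by 85 mm) begins 54 mm behind the grasp point. The pads swing forward as they close: fully open they stand 13 mm farther back than shut.
Start: joints at [-1.264, 0.259, 0.021, 1.334, 0, 1.418], TCP at [0.244, -0.493, 0.231] pointing down, gripper open.
Joint ranges: [-3.04, 3.04], [-0.91, 1.82], [-1.04, 1.36], [-1.92, 1.95], [-1.52, 1.45], [-3.14, 3.14]. Speed limits (rad/s): [2.22, 2.22, 2.79, 3.14, 3.14, 3.14].

INTERFACE

Orientations are given as a 3x3 rotation matrix whose columns are the frame's x, y, z axes.
In Python, from bench import manip gives the robot as it stands. Calls block until the motion is done:
- manip.move_pose(position, orientation): joint-space move of the TCP to a pose.
- manip.movel(position, rot=None, speed=0.15, threshold=None): straight line of the TCP; rot=None keeps the orientation; speed is the mean speed in m/s. With threshold (N) it stops when the force on the tool has changed by that much, and returns True; else False.
- manip.goto_joints(angles): joint-space move.
- manip.command_gripper(opening): finger opening in m; the grip force is fixed at half the most; returns when the fingers have stopped.
- manip.hold(seconds).
- manip.solve_ik(position, orientation): joint angles nearest the present ones, or None.
- manip.read_camera(name): name is "scene" or "top" or "wrist"; returns a dict with "frame" (420x560x3 uint8, red, green, blue), "z_map" (420x560 float32, m along the optical axis (not along the pixel's ray), 0 where there is no reading), "intrinsics" (3x3 intrinsics, pixels), "R" (3x3) and "t" (3): a world point X has camera coordinates R X + t; the wrist camera has in their place "mount" (4x4, takes a point from camera to tool coordinates, whose origin is the TCP and whose axes are the flange's). Camera axes: x right, y down, z forward; pixel columns grow to the right and rows downward; lengths in m; the calibration is good to about 2 mm. A picture is of the moment at which its call begins: read the wrist's pose just before it.
A pose or a line that the arm cannot do raises manip.MotionError and nothing moves.
- manip.finish_job(): hands the job in; it is judged then, once.
Readings, each from a call of its own:
- manip.read_t(): time.
- manip.read_joint_pos(): joint angles.
- manip.read_joint_velocities(): joint speeds.
- manip.read_joint_torque(): joint torques, N m.
- manip.read_eef_pos(): TCP position.
- manip.read_tcp_rot(): TCP orientation.
- manip.read_ft_force(): force on the tool from outside, world axes, zero at the start.
- manip.read_ft_torque(): the same for the moment, N m.
- manip.read_opening(): finger opening in m.
- manip.read_gripper_force(): force on a finger pad.
Only numpy, scipy, OpenCV 4.12 (cv2) and the standard library are available. Lean on these libraries where they do the work, as an engineer would, in place of code of your own. Each camera call takes 0.05 s, during which the arm holds its last target. There are 200 camera calls.

TASK

Take the washed steel tumbler from its slanting drain rest and put it upside down over the free peg of the wooden cup carrier, down onto the board, and let go of it. Then grasp the carrier by its handle, lift it about 10 cm straight up off the table with both tumblers on their pegs, and finish holding it there in the air, level and still: do not put it down or let go. Leave the other things on the table where they are.

Things in the scene. Friction and masses are not known exactly. Their poses are not given: they have to be found in the camera images.
- wet_cup_center (a point): The washed tumbler: a plain steel cup, straight round wall 56 mm across outside and 51 mm inside, 72 mm long, about 0.09 kg, no handle. It lies on the drain rest, its axis 45 degrees to the vertical, mouth low and facing the rest's -x (roughly to the robot), closed base high. This point is the middle of the cup, on its axis half-way along, 65 mm above the table at the start; its z axis runs from the closed base to the mouth.
- wet_cup_mouth (a point): Centre of the washed tumbler's mouth, in the plane of its rim, 36 mm from the centre along +z; axes as the centre's.
- drainer: The drain rest, fixed to the table: a wooden foot plate 105 x 64 x 8 mm (reaching from x = -43 to +63 mm) and two 8 mm steel wires, 40 mm wide over both, that slope at 45 degrees, with a 6 mm cross-wire stop at the low end; the wires rise to 67 mm above the table, under the cup. Origin on the table right below the centre of the resting cup; z up; the cup's mouth faces -x, its base +x, and both sides of the cup (+y and -y) stand free.
- carrier: The cup carrier, loose, about 0.4 kg: a wooden board 110 mm (x) by 280 mm (y) on small rubber feet, top 16 mm above the table, with a peg near each end (x = 0, y = -100 and +100 mm) and a handle across the middle. Origin at the centre of its underside, on the table at the start; z up.
- handle (a point): Centre of the carrier's handle grip: a wooden bar running along the carrier's x, 100 mm long, 14 mm thick (y) and 22 mm high, carried on steel uprights 8 mm wide at x = -46 and +46 mm, with 84 mm between them. This point lies 166 mm above the carrier's underside; axes as the carrier's.
- free_peg (a point): Foot of the free peg, on its axis at the top of the board (carrier x = 0, y = -100 mm, 16 mm up). The peg is upright and tapered: 36 mm across at the foot, 20 mm near the tip, 50 mm high. A cup over it rests with its rim on the board.
- taken_peg (a point): Foot of the other, identical peg (carrier y = +100 mm), which already has a tumbler over it.
- dry_cup_center (a point): The other tumbler, same shape as the washed one, upside down over the taken peg; this point is its middle, 52 mm above the table at the start; z from its closed base (now on top, 88 mm above the table) to its mouth.
- dry_cup_mouth (a point): Centre of the other tumbler's mouth, 36 mm from its centre along +z, on the board.
- price_card: Bystander: yellow price card standing in a dark block, 32x100x81 mm. Origin at the centre of its underside.
- calculator: Bystander: desk calculator, 110x68x17 mm, lying flat. Origin at the centre of its underside.
- ginger: Bystander: stub of ginger, 62x49x35 mm. Origin at the centre of its underside.
- marker: Bystander: marker pen, 135 mm long, 17 mm thick, lying at the front of the table. Origin at the centre of its underside.
- taro: Bystander: small cut piece of taro, 46x51x47 mm, at the front of the table. Origin at the centre of its underside.
- tape_roll: Bystander: roll of brown tape, 96 mm across, 48 mm high, at the right. Origin at the centre of its underside.
- tea_mug: Bystander: white mug with handle, 97 mm high, at the right. Origin at the centre of its underside.
- pepper_jar: Bystander: spice jar, 44 mm across, 96 mm high, at the far right. Origin at the centre of its underside.
- cash_tin: Closed blue metal cash tin, fixed, 174 x 256 mm, lid 94 mm above the table with a carrying handle standing some 30 mm above it, behind and to the right of the drain rest (its front face may be 15 mm from the rest's foot plate). Origin at the centre of its underside.
- wet_cup: The washed tumbler as a whole; origin at the centre of its closed base, z to the mouth.
- dry_cup: The other tumbler as a whole; origin at the centre of its closed base, z to the mouth.
Mind the look-alikes: they are no part of the job. Leave any orange look-alike of the dry_cup alone.

How it is judged:
On the way:
1. the washed tumbler is upside down over the free peg, its rim on the board, let go, with the carrier still standing on the table (horizontal distance between wet_cup_mouth and free_peg below 0.012 m and z of wet_cup_mouth in the frame of carrier below 0.022 m and angle between wet_cup_center's own z axis and vertical above 2.9 rad and contact force between the fingers and wet_cup below 0.1 N and height (world z) of carrier below 0.008 m), for 0.3 s.
At the end, for the whole second after the job is handed in: Fingers hold the carrier (over 2 N), underside 60-160 mm up, within 180 mm of its start, level to 0.12 rad, still (0.03 m/s, 0.15 rad/s), off the cash tin; both tumblers upside down (to 14 deg) on their pegs, mouth centres within 12 mm of the peg axis, rims within 6 mm of the board (height (world z) of carrier between 0.06 and 0.16 m and angle between carrier's own z axis and vertical below 0.12 rad and linear speed of carrier below 0.03 m/s and angular speed of carrier below 0.15 rad/s and contact force between the fingers and carrier above 2 N and contact force between carrier and cash_tin below 0.1 N and horizontal distance between wet_cup_mouth and free_peg below 0.012 m and z of each of wet_cup_mouth, dry_cup_mouth in the frame of carrier below 0.022 m and angle between each of wet_cup_center, dry_cup_center's own z axis and vertical above 2.9 rad and horizontal distance between dry_cup_mouth and taken_peg below 0.012 m and distance of carrier from where it was at the start of the episode below 0.18 m); the arm keeps its last pose, push and grip.
It fails at once if one of the bystanders is moved by more than 30 mm (distance of any of price_card, calculator, ginger, marker, taro, tape_roll, tea_mug, pepper_jar from where it was at the start of the episode above 0.03 m).
It also fails if it takes over 51 s, if anything falls off the work surface, if the arm or the gripper's body presses on something with over 40 N, if the wrist force passes 120 N, or if a joint passes its speed limit or range.

## Working session

There is one attempt and no reset: what is moved stays moved. The work goes in short steps, each a Python script; the robot and the scene stay as the last script left them, time stands still between calls to the robot, and variables do not carry over. Pictures are saved under pics/ and viewed, at most 10 in all, crops included, and the job is handed in when it is done.

```bash
mkdir -p pics; ls; python3 - <<'E'
from bench import manip
import cv2,numpy as np,pickle
d={}
for n in("scene","top"):
    c=manip.read_camera(n);d[n]=c
    cv2.imwrite(f"pics/{n}0.png",c["frame"][:,:,::-1])
    print(n,c["intrinsics"].tolist(),c["R"].round(3).tolist(),c["t"])
pickle.dump(d,open("d0.pkl","wb"))
print(manip.read_t())
E
```

```text
pics
scene [[475.91649493537636, 0.0, 272.3530917569236], [0.0, 475.91649493537636, 216.66510988278057], [0.0, 0.0, 1.0]] [[-0.718, -0.696, 0.007], [-0.51, 0.52, -0.685], [0.473, -0.495, -0.728]] [0.39538037 0.3545101  1.07519302]
top [[450.84375566835627, 0.0, 282.2458377715309], [0.0, 450.84375566835627, 213.91290805932798], [0.0, 0.0, 1.0]] [[-0.023, -1.0, -0.01], [-0.996, 0.023, -0.084], [0.084, 0.008, -0.996]] [0.02808002 0.54599688 1.19276651]
0.1
```

View pics/top0.png

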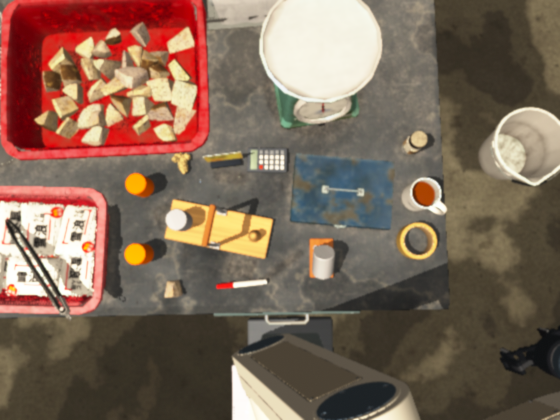

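View pics/scene0.png

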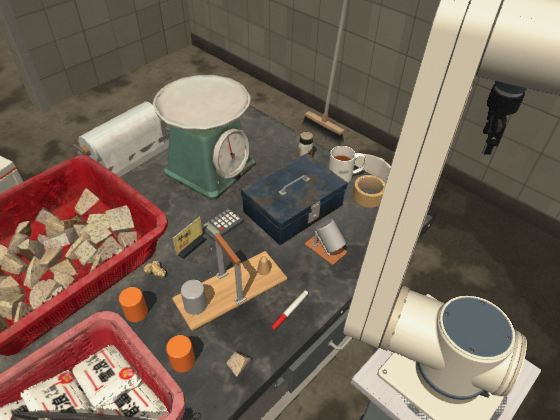

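The top view shows the carrier around (218,228), with the steel dry cup on the taken peg at (177,219) and the free peg at (255,236). The drain rest with the wet cup is at (322,260). The orange cups at (138,185) and (138,254) are look-alikes, so I'll leave them alone. The only steel cup on a slanting rest is the one at (322,260).

```bash
cat > h.py <<'E'
import numpy as np,cv2
def cloud(c):
    K=c["intrinsics"];z=c["z_map"].astype(float);v,u=np.mgrid[:z.shape[0],:z.shape[1]]
    P=np.stack([(u-K[0,2])/K[0,0]*z,(v-K[1,2])/K[1,1]*z,z],-1)
    W=(P-c["t"])@c["R"]; W[z==0]=np.nan
    return W
def ray(c,uv,h):
    K=c["intrinsics"];d=c["R"].T@np.array([(uv[0]-K[0,2])/K[0,0],(uv[1]-K[1,2])/K[1,1],1]);o=-c["R"].T@c["t"]
    return o+d*(h-o[2])/d[2]
E
python3 - <<'E'
import pickle,cv2,numpy as np
from h import *
d=pickle.load(open("d0.pkl","rb"));np.set_printoptions(precision=4,suppress=True)
c=d["top"];W=cloud(c);hsv=cv2.cvtColor(c["frame"],cv2.COLOR_RGB2HSV)
def reg(u0,u1,v0,v1):
    m=np.zeros(W.shape[:2],bool);m[v0:v1,u0:u1]=1;return m
print("table",np.nanmedian(W[200:215,225:280,2]))
wood=(hsv[...,1]>90)&(hsv[...,0]<30)
b=wood&reg(155,282,190,268)
m=b&(abs(W[...,2]-.016)<.006)
r=cv2.minAreaRect(np.argwhere(b)[:,::-1].astype(np.float32));print("board px",r)
# convex hull board: rect corners in world
Pw=W[m][:,:2].astype(np.float32);r=cv2.minAreaRect(Pw*1000);print("board",r,cv2.boxPoints(r))
dr=wood&reg(300,345,230,285);p=np.argwhere(dr&(W[...,2]<.03))
r=cv2.minAreaRect((W[dr&(W[...,2]<.02)][:,:2]*1000).astype(np.float32));print("foot",r,cv2.boxPoints(r))
hm=reg(155,282,190,268)&(W[...,2]>.165);r=cv2.minAreaRect((W[hm][:,:2]*1000).astype(np.float32));print("handle",r,np.median(W[hm][:,2]),hm.sum())
cm=reg(155,195,200,240)&(abs(W[...,2]-.088)<.008);print("dry top",W[cm].mean(0),np.ptp(W[cm],0))
pm=reg(245,268,225,250)&(W[...,2]>.055)&(W[...,2]<.08);print("peg tip",W[pm].mean(0),np.ptp(W[pm],0))
gm=reg(300,345,235,290)&(W[...,2]>.035);print("wet",W[gm].mean(0),W[gm].min(0),W[gm].max(0))
tin=reg(285,400,150,232)&(abs(W[...,2]-.094)<.012);print("tin",W[tin].min(0),W[tin].max(0));print(cv2.minAreaRect((W[tin][:,:2]*1000).astype(np.float32)))
big=[cv2.resize(c["frame"][150:300,130:430],None,fx=2.6,fy=2.6,interpolation=cv2.INTER_CUBIC)][0]
cv2.imwrite("pics/crop0.png",big[:,:,::-1])
s=d["scene"];W=cloud(s)
gm=reg(310,350,215,258)&(W[...,2]>.03);print("scene wet",W[gm].mean(0),W[gm].min(0),W[gm].max(0))
E
```

```text
table 3.454328155755009e-05
board px ((218.59613037109375, 227.51925659179688), (104.5298843383789, 44.322242736816406), 11.309932708740234)
board ((513.513916015625, 189.51123046875), (280.4036560058594, 109.87370300292969), 77.27794647216797) [[429.0503  64.8497]
 [536.2266  40.6531]
 [597.9775 314.1728]
 [490.8013 338.3694]]
foot ((426.8777160644531, -87.36241149902344), (66.07398986816406, 106.03430938720703), 88.47499084472656) [[ 373.0001 -118.9767]
 [ 478.9969 -121.7987]
 [ 480.7553  -55.7481]
 [ 374.7585  -52.9262]]
handle ((513.203857421875, 189.14480590820312), (14.869461059570312, 99.3529052734375), 76.795166015625) 0.17580782259656008 272
dry top [0.5351 0.2858 0.0871] [0.0545 0.055  0.0125]
peg tip [0.4914 0.0912 0.0621] [0.0185 0.0186 0.0149]
wet [ 0.4186 -0.0857  0.0845] [ 0.3746 -0.1144  0.0425] [ 0.46   -0.0593  0.1111]
tin [ 0.4985 -0.2745  0.083 ] [ 0.6973 -0.0044  0.1059]
((594.9656372070312, -140.27430725097656), (256.8231506347656, 179.64247131347656), 83.98486328125)
scene wet [ 0.4202 -0.0782  0.0764] [ 0.377  -0.1445  0.0301] [ 0.5167 -0.0572  0.1124]
```

View pics/crop0.png

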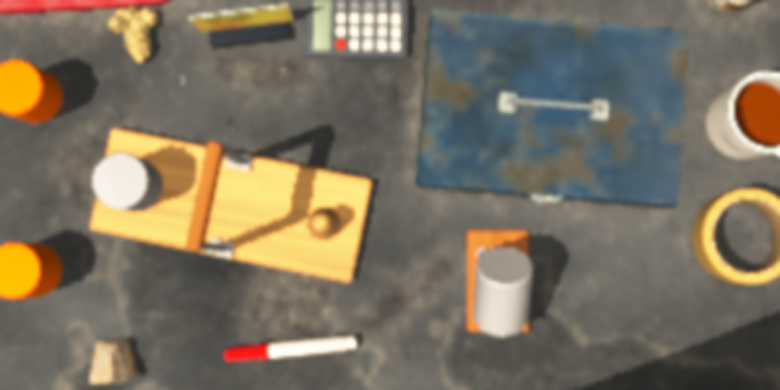

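The measured points match the given sizes: board 280x110, foot plate 106x66, and the peg tip falls where the carrier frame predicts. Next I'll plan the poses and check IK.

```bash
cat >> h.py <<'E'
# frames measured from the top view
yc=np.array([.2202,.9755,0]);yc/=np.linalg.norm(yc);xc=np.array([yc[1],-yc[0],0])
C=np.array([.5135,.1894,0]);PEG=C-.1*yc+[0,0,.016];HAND=C+[0,0,.166]
CUP=np.array([.417,-.087,.065]);AX=-1.5*np.pi/180
def tool(az,tilt,s):   # tool z tilted outward by tilt along azimuth az; closing line horizontal
    h=np.array([np.cos(az),np.sin(az),0]);z=np.sin(tilt)*h-np.cos(tilt)*np.array([0,0,1.])
    y=s*np.array([-np.sin(az),np.cos(az),0]);return np.stack([np.cross(y,z),y,z],1)
E
python3 - <<'E'
from bench import manip
from h import *
np.set_printoptions(precision=3,suppress=True)
print(manip.read_tcp_rot().round(3).tolist())
up=np.array([0,0,1.])
for s in(1,-1):
  for t in(0,-15,-30):
    R=tool(AX,np.radians(t),s);g=CUP+.008*np.array([.707,0,.707]);p=g+.019*R[:,2]
    print(s,t,"grasp",*[manip.solve_ik(p+k,R) for k in(0*up,.08*up)])
    for az in(-12.7,10,30):
      R2=tool(np.radians(az),np.radians(t+45),s)
      p2=PEG+up*(.036+.008)+.019*R2[:,2]
      q=[manip.solve_ik(p2+k*up,R2) for k in(0,.12)]
      print("   place",az,q[0],q[1])
  # handle: closing along yc
  R=tool(np.arctan2(xc[1],xc[0]),0,s);print("handle",*[manip.solve_ik(HAND+[0,0,-.019+k],R) for k in(0,.1)])
E
```

```text
[[0.896, 0.444, -0.0], [0.444, -0.896, 0.001], [0.0, -0.001, -1.0]]
1 0 grasp [-0.398  0.196 -0.563  0.812  0.    -0.372] [-0.398  0.115 -0.427  1.029  0.    -0.372]
   place -12.7 None [ 0.164 -0.092 -0.875  0.04  -0.269  0.28 ]
   place 10 None [-0.086 -0.142 -0.919  0.025  0.183 -0.187]
   place 30 None [-0.279 -0.099 -0.852  0.211  0.534 -0.632]
1 -15 grasp [-0.345  0.352 -0.369  1.099 -0.081 -0.309] [-0.345  0.278 -0.246  1.295 -0.081 -0.309]
   place -12.7 [ 0.106  0.134 -0.864  0.072 -0.162  0.287] [ 0.106 -0.043 -0.652  0.462 -0.162  0.287]
   place 10 [-0.044  0.11  -0.898  0.049  0.109 -0.19 ] [-0.044 -0.072 -0.68   0.45   0.109 -0.19 ]
   place 30 [-0.165  0.131 -0.853  0.167  0.323 -0.619] [-0.165 -0.042 -0.64   0.553  0.323 -0.619]
1 -30 grasp [-0.308  0.519 -0.19   1.368 -0.14  -0.246] [-0.308  0.447 -0.084  1.546 -0.14  -0.246]
   place -12.7 [ 0.056  0.195 -0.643  0.481 -0.071  0.269] [ 0.056  0.066 -0.437  0.816 -0.071  0.269]
   place 10 [-0.01   0.184 -0.658  0.471  0.047 -0.178] [-0.01   0.053 -0.451  0.809  0.047 -0.178]
   place 30 [-0.064  0.195 -0.639  0.517  
[... 628 characters left out ...]
-2.855]
   place 10 [-0.044  0.11  -0.898  0.049  0.109  2.951] [-0.044 -0.072 -0.68   0.45   0.109  2.951]
   place 30 [-0.165  0.131 -0.853  0.167  0.323  2.523] [-0.165 -0.042 -0.64   0.553  0.323  2.523]
-1 -30 grasp [-0.308  0.519 -0.19   1.368 -0.14   2.896] [-0.308  0.447 -0.084  1.546 -0.14   2.896]
   place -12.7 [ 0.056  0.195 -0.643  0.481 -0.071 -2.873] [ 0.056  0.066 -0.437  0.816 -0.071 -2.873]
   place 10 [-0.01   0.184 -0.658  0.471  0.047  2.963] [-0.01   0.053 -0.451  0.809  0.047  2.963]
   place 30 [-0.064  0.195 -0.639  0.517  0.144  2.57 ] [-0.064  0.067 -0.433  0.851  0.144  2.57 ]
handle [ 0.2    0.292 -0.15   1.128  0.    -2.72 ] [ 0.2   0.25  0.05  1.37  0.   -2.72]
```

```bash
cat > a.py <<'E'
from bench import manip
from h import *
np.set_printoptions(precision=4,suppress=True)
R=tool(AX,np.radians(-20),1);g=CUP+.008*np.array([.707,-.019,.707]);p=g+.019*R[:,2]
manip.move_pose(p+[0,0,.15],R)
manip.movel(p-.04*R[:,2],R,speed=.15)
print(manip.movel(p,speed=.08,threshold=8),manip.read_eef_pos()-p,manip.read_ft_force())
manip.command_gripper(.03)
print("open",manip.read_opening(),manip.read_gripper_force(),manip.read_ft_force())
manip.movel(p+[0,0,.12],speed=.15)
c=manip.read_camera("scene");t=manip.read_camera("top")
print(manip.read_opening(),manip.read_t())
im=np.hstack([cv2.resize(x,(400,400)) for x in(c["frame"][120:270,250:400],t["frame"][170:320,250:400])])
cv2.imwrite("pics/grasp.png",im[:,:,::-1])
E
python3 a.py
```

```text
False [ 0.0003 -0.0001  0.0004] [0.519  0.7216 0.9487]
open 0.05566629500416864 62.137776240706444 [-0.5541  0.3504  6.734 ]
0.05563032386310786 4.7333
```

View pics/grasp.png

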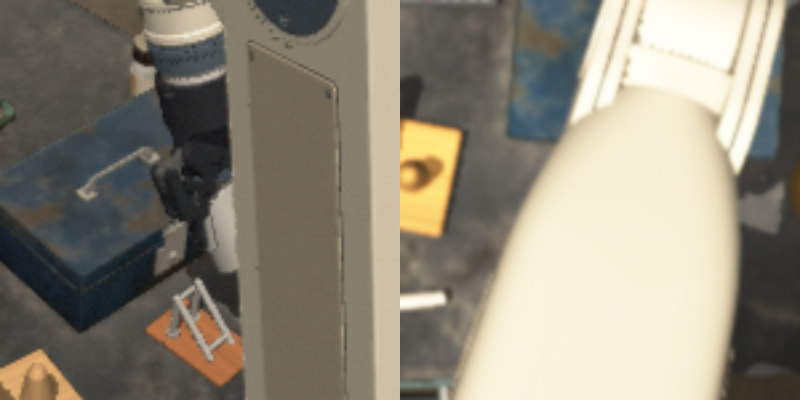

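The left half shows the cup lifted off the empty rest and held in the fingers; the arm hides part of it. I'll carry it above the peg and check it there.

```bash
cat > b.py <<'E'
from bench import manip
from h import *
np.set_printoptions(precision=4,suppress=True)
R=tool(np.radians(10),np.radians(25),1);p=PEG+[0,0,.044]+.019*R[:,2]
manip.move_pose(p+[0,0,.09],R)
manip.hold(.3)
c=manip.read_camera("scene");t=manip.read_camera("top")
print(manip.read_opening(),manip.read_t(),manip.read_eef_pos()-p,manip.read_ft_force())
import pickle;pickle.dump((c,t),open("d1.pkl","wb"))
im=np.hstack([cv2.resize(x,(400,400)) for x in(c["frame"][170:320,190:340],t["frame"][170:320,190:340])])
cv2.imwrite("pics/above.png",im[:,:,::-1])
E
python3 b.py
```

```text
0.05517547899772895 6.075 [ 0.0002 -0.0004  0.0898] [ 0.4654 -0.3904 -1.054 ]
```

View pics/above.png

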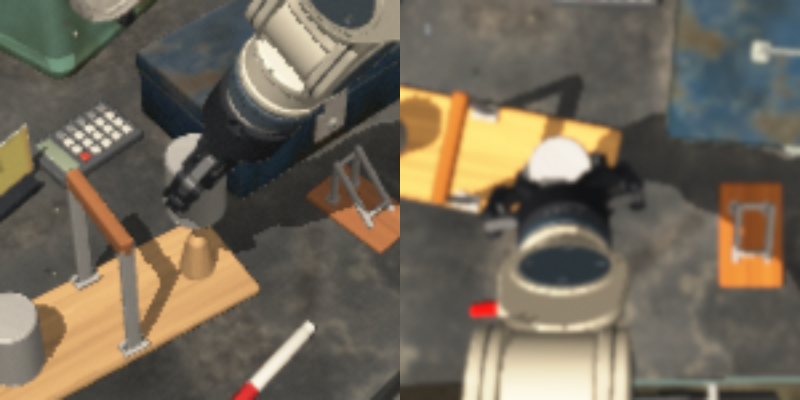

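The cup hangs mouth-down above the free peg: its base disc is at about (560,160) in the right panel and its wall looks upright in the left. I'll measure its tilt and offset.

```bash
python3 - <<'E'
import pickle
from h import *
np.set_printoptions(precision=4,suppress=True)
c,t=pickle.load(open("d1.pkl","rb"))
for n,cam,(u0,u1,v0,v1) in(("top",t,(235,268,215,245)),("scene",c,(250,280,215,262))):
    W=cloud(cam)[v0:v1,u0:u1];f=cam["frame"][v0:v1,u0:u1].astype(int)
    m=(f.min(-1)>105)&(np.ptp(f,axis=-1)<35)&(W[...,2]>.1)&(np.hypot(W[...,0]-PEG[0],W[...,1]-PEG[1])<.045)
    P=W[m];print(n,len(P),P.min(0),P.max(0))
    d=P[P[:,2]>.172]
    if len(d)>20:
        print(" disc",len(d),np.percentile(d,[2,50,98],axis=0).tolist())
        A=np.c_[d[:,:2]-PEG[:2],np.ones(len(d))];print(" plane",np.linalg.lstsq(A,d[:,2],rcond=None)[0])
    w=P[(P[:,2]<.17)]
    if len(w)>20: # wall: fit circle r=28 with axis tilt
        from scipy.optimize import least_squares
        fn=lambda q:np.hypot(w[:,0]-q[0]-q[2]*(w[:,2]-.14),w[:,1]-q[1]-q[3]*(w[:,2]-.14))-.028
        s=least_squares(fn,[PEG[0],PEG[1],0,0],loss="soft_l1",f_scale=.002);print(" wall",len(w),s.x,s.x[:2]-PEG[:2],abs(s.fun).mean())
print(PEG)
E
```

```text
top 302 [0.4779 0.0649 0.1596] [0.5163 0.1234 0.2218]
 disc 298 [[0.4806547694837351, 0.06721245741064949, 0.17525386493187417], [0.4960200527090731, 0.0929724392783305, 0.17905565714725277], [0.515701681135282, 0.11677919751188935, 0.2042649367758206]]
 plane [-0.1299 -0.0749  0.1807]
scene 145 [0.4741 0.0715 0.1093] [0.5208 0.1203 0.22  ]
 disc 119 [[0.4935217285165134, 0.07359531710516484, 0.17571345747760472], [0.5080087766331576, 0.09871664090348989, 0.17998580886951454], [0.5197774380235818, 0.11802527063237649, 0.1844733856937285]]
 plane [-0.3655 -0.0782  0.1869]
 wall 25 [0.5082 0.0979 0.4639 0.2682] [0.0167 0.0061] 0.0006100279462329637
[0.4915 0.0919 0.016 ]
```

```bash
python3 - <<'E'
import pickle
from h import *
np.set_printoptions(precision=4,suppress=True)
c,t=pickle.load(open("d1.pkl","rb"))
for cam in(t,c):
    W=cloud(cam);f=cam["frame"].astype(int)
    m=(f.min(-1)>90)&(abs(W[...,2]-.179)<.012)&(np.hypot(W[...,0]-PEG[0],W[...,1]-PEG[1])<.04)
    d=W[m];d=d[d[:,0]>.490]
    for i in range(4):
        A=np.c_[d[:,:2]-PEG[:2],np.ones(len(d))];k=np.linalg.lstsq(A,d[:,2],rcond=None)[0];r=d[:,2]-A@k;d=d[abs(r)<2*r.std()+1e-4]
    print(len(d),k,r.std(),"max x",d[:,0].max(),"y",d[:,1].min(),d[:,1].max())
E
```

```text
224 [-0.0174 -0.01    0.1792] 0.001678582949386931 max x 0.5187802444976974 y 0.06491783694120656 0.11909683701906063
107 [-0.0054 -0.0242  0.1804] 0.0013035406094247426 max x 0.5207668033155123 y 0.07173429218911388 0.12032508229785605
```

The cup is upright to about 1° and centred on the peg to about 1 mm, so I'll lower it, release and back off.

```bash
cat > c.py <<'E'
from bench import manip
from h import *
np.set_printoptions(precision=4,suppress=True)
R=tool(np.radians(10),np.radians(25),1);p=PEG+[0,0,.044]+.019*R[:,2]
print(manip.movel(p+[0,0,.012],speed=.1,threshold=6))
print(manip.movel(p-[0,0,.004],speed=.03,threshold=6),manip.read_eef_pos()-p,manip.read_ft_force())
manip.command_gripper(.085);manip.hold(.3)
print(manip.read_opening(),manip.read_ft_force())
e=manip.read_eef_pos()
manip.movel(e-.09*R[:,2],speed=.1)
manip.movel(e-.09*R[:,2]+[-.03,-.02,.12],speed=.2)
Rh=tool(np.arctan2(xc[1],xc[0]),0,1)
manip.move_pose(HAND+[0,0,.10],Rh);manip.hold(.2)
c=manip.read_camera("scene");t=manip.read_camera("top")
W=cloud(c)
d=W[(abs(W[...,2]-.088)<.006)&(np.hypot(W[...,0]-PEG[0],W[...,1]-PEG[1])<.06)];print("wet top",len(d),d.mean(0),d.min(0),d.max(0),PEG)
b=HAND;hm=(abs(W[...,2]-.177)<.003)&(np.hypot(W[...,0]-b[0],W[...,1]-b[1])<.08);d=W[hm];print("bar",len(d),d.mean(0))
print(cv2.minAreaRect((d[:,:2]*1000).astype(np.float32)),manip.read_t())
cv2.imwrite("pics/placed.png",cv2.resize(c["frame"][120:360,130:410],None,fx=2.4,fy=2.4)[:,:,::-1])
E
python3 c.py
```

```text
False
True [ 0.0001 -0.     -0.0016] [-3.4392 -0.9909  6.9211]
0.0848844276177073 [ 0.1884  0.5262 -0.8633]
wet top 313 [0.492  0.0941 0.0884] [0.4656 0.0659 0.0828] [0.52   0.1199 0.0935] [0.4915 0.0919 0.016 ]
bar 180 [0.5135 0.1909 0.1773]
((514.068359375, 190.35401916503906), (13.993474960327148, 99.6249008178711), 77.15670013427734) 11.0333
```

View pics/placed.png

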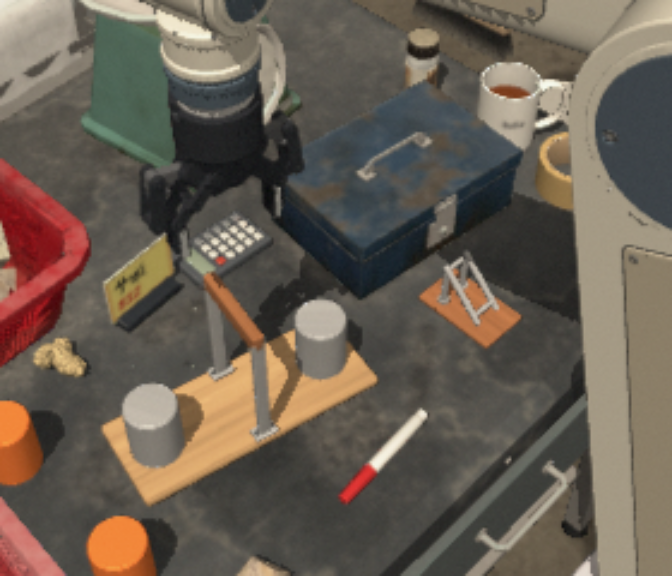

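Both tumblers stand on their pegs: the wet one at (320,338) and the dry one at (153,425). The carrier has not moved. Now the handle.

```bash
cat > d.py <<'E'
from bench import manip
from h import *
np.set_printoptions(precision=4,suppress=True)
h=HAND+[0,.0007,-.021]
print(manip.movel(h,speed=.08,threshold=8),manip.read_eef_pos()-h)
manip.command_gripper(.0);print(manip.read_opening(),manip.read_gripper_force(),manip.read_ft_force())
manip.movel(h+[0,0,.01],speed=.02);manip.movel(h+[0,0,.105],speed=.05)
manip.hold(.8)
print(manip.read_opening(),manip.read_gripper_force(),manip.read_ft_force(),manip.read_ft_torque(),manip.read_t())
c=manip.read_camera("scene");W=cloud(c)
for n,P in(("wet",PEG),("dry",C+.1*yc)):
    d=W[(abs(W[...,2]-.193)<.02)&(np.hypot(W[...,0]-P[0],W[...,1]-P[1])<.05)];print(n,len(d),np.median(d,0),np.ptp(d,0))
b=W[(abs(W[...,2]-.121)<.015)&(c["frame"][...,0].astype(int)-c["frame"][...,2]>60)];b=b[np.hypot(*(b[:,:2]-C[:2]).T)<.17]
print(len(b),np.linalg.lstsq(np.c_[b[:,:2]-C[:2],np.ones(len(b))],b[:,2],rcond=None)[0])
cv2.imwrite("pics/lift.png",cv2.resize(c["frame"][100:340,130:410],None,fx=2.4,fy=2.4)[:,:,::-1])
E
python3 d.py
```

```text
False [0.0002 0.     0.0004]
0.012773606318455833 59.41874384880066 [-0.8207 -1.475   1.847 ]
0.013034888016535023 58.39785933494568 [-0.4173  0.6273 -5.2602] [-0.0506  0.0027 -0.0001] 16.85
wet 434 [0.4882 0.0976 0.1927] [0.0561 0.053  0.0252]
dry 524 [0.5302 0.2907 0.193 ] [0.0553 0.0551 0.0253]
2590 [ 0.009  -0.0029  0.1216]
```

View pics/lift.png

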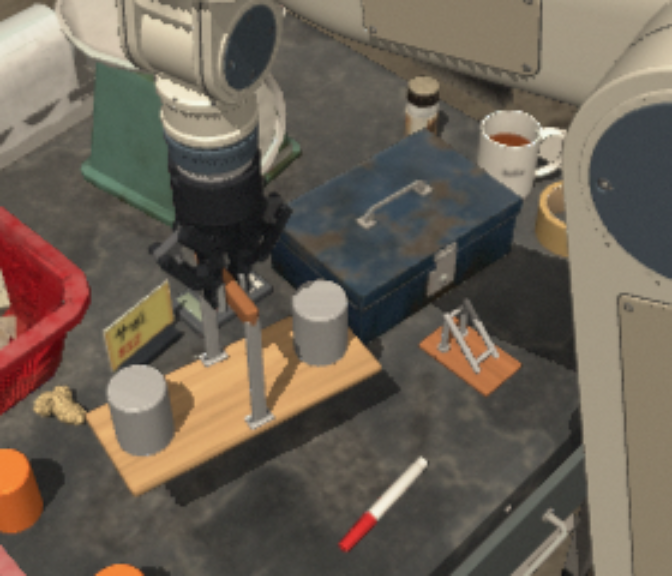

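The carrier hangs level (slope under 0.01 rad), with its underside about 105 mm up. Both tumblers are seated on their pegs at (320,322) and (140,410), and the bystanders in view are where they were.

```bash
python3 -c "
from bench import manip
print(abs(manip.read_joint_velocities()).max());print(manip.finish_job())"
```

```text
0.0018731986406126141
the job is handed in; nothing more can be done
None
```

The job is handed in, verdict not shown: the washed tumbler was placed over the free peg and released, and the arm is holding the carrier by its handle about 105 mm up, level and still, with both tumblers on their pegs.

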